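# Release the chisel from the ratchet clamp

## Robot

A 6-joint arm with a two-finger parallel gripper is mounted at the origin on the work surface. World frame = base frame: x ahead of the robot, y to its left, z up, the work surface at z = 0. Lengths are in m, angles in rad, forces in N, time in s.
With the tool pointing down it reaches from about 0.25 to 0.775 m from the base axis. Payload 4 kg.
Tool frame: the origin (TCP) lies at the very end of the fingers, on their centre line; the grasp point (between the pads) lies hold_point_z behind it (hold_point_z is the distance from the TCP to the grasp point, in m); z points along the fingers, y is the direction in which the jaws open and shut (so a half turn about z gives the same grasp; the last joint's range is limited). The gripper opens to 94 mm and grips with 3 to 60 N. Pads are 16 mm wide; open, the fingers measure 119 mm over their backs; the gripper's body (75 mm by 177 mm) begins 78 mm behind the grasp point.
Start: joints at [1.01, 0.087, 1.371, -0, 1.684, -0.103], TCP at [0.243, 0.493, 0.206] pointing down, gripper open.
Joint ranges: [-3.1, 3.1], [-0.76, 2.03], [0.27, 2.55], [-1.08, 4.22], [0.17, 2.65], [-2.57, 2.57]. Speed limits (rad/s): [2.79, 2.79, 3.14, 3.14, 3.14, 3.14].

## Interface

Orientations are given as [roll, pitch, yaw] about the fixed x, y, z axes, in that order (R = Rz(yaw) Ry(pitch) Rx(roll)).
In Python, from bench import * gives the robot as it stands.
- The arm moves only by the tool step_arm, never from a script. Its argument "increments" is text: rows parted by semicolons, each of 6 numbers parted by spaces: the shift along the tool's x, y, z in cm, then the turn, a rotation vector about the tool's x, y, z in rad. A call has 1 to 5 rows; each row shifts and turns the commanded pose from where the row before left it, along the tool's axes as they then stand; what a row does not reach is not made up. A row lasts 1/10 s, in which the tool goes at most 50 mm and 8.59 degrees, less where a joint would pass 70% of its speed; a pose out of reach is approached as far as the arm can. A call is refused whole if a number of a shift passes 5 or a number of a turn 0.15, either way. A call with a gripper value outside its range is refused whole. "claw" is the gripper's target within -1 to 1 (shut at 1, half-way at 0, fully open at -1), set as the call begins (left out, the last holds). The fingers move at their own pace and stop on an object; the grip force is fixed at half the most. Time passes only in rows, so rows that do not move let the fingers close. It gives the time, the measured TCP pose, the force and the opening at its end, in the units of the state.
- get_obs(): the state, without advancing time (a new reading comes with each control period).
- snapshot(name): name is "scene" or "top" or "wrist"; returns the picture (420x560x3 uint8, red, green, blue); there is no depth.
- calibration(name): a dict with "camera_matrix" (3x3 intrinsics, pixels), "eye" and "orientation" of the camera in the world; the wrist camera has in their place "tool_from_camera" (4x4, takes a point from camera to tool coordinates, whose origin is the TCP and whose axes are the flange's). Camera axes: x right, y up, looking along -z (the intrinsics and any distortion apply to the point x, -y, -z); pixel columns grow to the right and rows downward; lengths in m; the calibration is good to about 2 mm. A picture is of the moment at which its call begins: read the wrist's pose just before it. calibration takes no time and is no camera call.
- close_job(): hands the job in, once; it reports no verdict.
The state is a dict: "time": time; "joint_positions": joint angles; "qvel": joint speeds; "joint_torque": joint torques, N m; "tool_pos": TCP position; "ee_rot": TCP orientation; "wrist_force": force on the tool from outside, world axes, zero at the start; "wrist_torque": the same for the moment, N m; "width": finger opening in m.
Only numpy, scipy, OpenCV 4.12 (cv2) and the standard library are available. Lean on these libraries where they do the work, as an engineer would, in place of code of your own. Each camera call takes 0.05 s, during which the arm holds its last target. There are 200 camera calls.

## Task

On this toolmark-examination bench a steel cold chisel is held in a ratchet clamp. Press the pawl's thumb tab down gently (more than 22 N bends it) to lift the pawl off the ratchet wheel, and keep it down until the jaw has crept all the way back, leaving the chisel lying in the clamp. Then lift the chisel out, lower it into both notches of the cradle, roughly centred, and let go, without disturbing anything else.

Things in the scene. Friction and masses are not known exactly. Their poses are not given: they have to be found in the camera images.
- clamp: Ratchet clamp fixed to the bench, yaw varies: grey base plate 130 (x) x 245 (y) x 12 mm, steel jaws, a toothed wheel 62 mm across with its axle along x, a pawl. Origin on the bench (plate x -60..70, y -110..135 mm). Jaws reach 66 mm high, wheel 87, pawl and its brackets 103; wheel and pawl stand at x 19..70, y -6..128 mm.
- chisel_bed (a point): Fixed point of the clamp on the chisel's line, 50 mm above the bench, at clamp x = -9, y = -70 mm: middle of the open stretch where the chisel can be gripped from above. It lies on a rest at clamp x -55..-43 and in the jaws at x 25..62 mm; between them it is free on both sides, 31 mm above the plate.
- pawl: Dark steel see-saw pawl, pivoting about the clamp's x (origin on the pivot line: clamp x 0, y 70, z 90 mm). Its nose hooks into the wheel's top; its thumb tab is 45 mm to the +y side of the pivot. A spring holds the nose in the teeth; pressing the tab down lifts it. Let go early, it drops into the next tooth and stops the jaw.
- tab_top (a point): Crest of the thumb ridge on the pawl's tab (tab 30 along clamp x, 26 mm along y; ridge along x, 28 mm long), 102.5 mm above the bench when up; moves with it. It sinks from about 4 N; clamp load makes the nose stick and break away at 9 to 15 N; after about 5 mm it clears the teeth, needing about 11 N; at 6.7 mm is a firm stop. More than 22 N bends the pawl.
- jaw (a joint): How far the moving jaw has backed off from closed (0) to fully back (0.028 m), towards the clamp's +y. A spring drives it slowly (about 17 to 20 mm/s) while the pawl is held off the wheel; it does not close again. Closed, its lip lies 1.5 mm above the chisel, so that the chisel cannot be lifted.
- jaw_lip (a point): Top middle of the moving jaw's lip (36 mm along the clamp's x, 26 mm along its y). Moves with the jaw.
- chisel: Cold chisel of plain dark steel, 150 mm long, square shank 14 x 14 mm, 0.15 to 0.29 kg. Origin in the middle of the shank's section and of the length (near its centre of mass); x along the chisel to the flared blade (18 mm wide, from x = 45 to 75 mm), z up. In the clamp its axis is 50 mm above the bench and along the clamp's x.
- cradle: Fixed grey plastic cradle, base 150 (x) x 90 (y) x 12 mm, origin on the bench under its centre. Two uprights at x = -35 and +35 mm (12 mm thick, 62 mm high at the flared tips) have notches in line along x, 20 mm wide, open upward, floor 40 mm above the bench; the gap between the uprights is 58 mm. A seated chisel's axis lies 47 mm above the bench over y = 0; either way round will do.
- dish: Bystander, leave alone: glass dish, 84 mm across, 16 high. Origin at the centre of its underside.
- slide_box: Bystander, leave alone: grey slide box with a black lid, 87 x 42 x 46 mm. Origin at the centre of its underside.
- punch: Bystander, leave alone: thin steel punch, 9 mm square, 120 mm long (not the chisel). Origin at the centre of its underside.
- scale_bar: Bystander, leave alone: flat aluminium scale bar, 120 x 22 x 4 mm. Origin at the centre of its underside.
- vial: Bystander, leave alone: amber glass vial with black cap, 32 mm across, 60 high. Origin at the centre of its underside.
- wash_bottle: Bystander, leave alone: white wash bottle, 66 mm across, 170 high. Origin at the centre of its underside.
- weight_block: Bystander, leave alone: brass weight, 40 mm across, 48 high. Origin at the centre of its underside.
Things that resemble listed ones, but are neither listed nor needed, are in the scene too. What is meant by the chisel is not orange, and is the larger of those in its own colour. What is shaped like the cradle but pink is not meant.

How it is judged:
On the way, in this order (a step that is already met when the one before it is completed fails the run):
1. the pawl was held off until the jaw was fully back (over 25 mm), the chisel still lying in the clamp (value of joint jaw above 0.025 m and distance of chisel from where it was at the start of the episode below 0.015 m), for 0.2 s.
2. the chisel was lowered into both notches while still held (x of chisel in the frame of cradle between -0.02 and 0.02 m and y of chisel in the frame of cradle between -0.006 and 0.006 m and z of chisel in the frame of cradle between 0.042 and 0.052 m and angle between the x axis of chisel and the x axis of cradle, either way round below 0.1 rad and contact force between the fingers and chisel above 0.5 N), for 0.1 s.
At the end, for the whole second after the job is handed in: The chisel lies still and released in both notches of the cradle: within 20 mm of centre along it, 6 mm across, its axis 42 to 52 mm above the bench and within 0.1 rad of the notches' line; the clamp's jaw is more than 25 mm back (x of chisel in the frame of cradle between -0.02 and 0.02 m and y of chisel in the frame of cradle between -0.006 and 0.006 m and z of chisel in the frame of cradle between 0.042 and 0.052 m and angle between the x axis of chisel and the x axis of cradle, either way round below 0.1 rad and value of joint jaw above 0.025 m and linear speed of chisel below 0.02 m/s); the robot touches nothing.
It fails at once if the pawl was pressed with more than 22 N (contact force between any of the fingers, the arm and pawl above 22 N).
It fails at once if a bystander was moved more than 30 mm (distance of any of dish, slide_box, punch, scale_bar, vial, wash_bottle, weight_block from where it was at the start of the episode above 0.03 m).
It also fails if it takes over 72 s, if anything falls off the work surface, if the arm or the gripper's body presses on something with over 40 N, if the wrist force passes 120 N, or if a joint passes its speed limit or range.

## Working session

There is one attempt and no reset: what is moved stays moved. The work goes in short steps, Python scripts to look and compute and a tool call to move; the robot and the scene stay as the last step left them, time stands still between calls to the robot, and variables do not carry over. Pictures are saved under pics/ and viewed, about 8 in all and at most 12, crops included, and the job is handed in when it is done.

Besides the shell and the picture viewer there is one more tool, called after "Request:" as name(argument=value, ...), one argument or row to a line, values as JSON. step_arm: Moves the arm, as the interface text tells. Its arguments: {"type":"object","properties":{"increments":{"type":"string"},"claw":{"type":"number"}},"required":["increments"]}

```bash
mkdir -p pics; ls
python3 - <<'E'
from bench import *
import cv2,numpy as np
np.set_printoptions(precision=4,suppress=True)
o=get_obs();print(o)
for n in("scene","top"):
    im=snapshot(n);cv2.imwrite(f"pics/{n}0.png",im[:,:,::-1]);
for n in("scene","top","wrist"):print(n,calibration(n))
E
```

```text
pics
{'time': 0.0, 'joint_positions': array([ 1.0099,  0.0879,  1.3723, -0.    ,  1.6836, -0.1031]), 'qvel': array([ 0.0017,  0.0031, -0.0001, -0.0004, -0.0001, -0.0013]), 'joint_torque': array([ -0.0009, -34.019 , -30.2425,   0.0716,   0.0332,  -0.0001]), 'tool_pos': array([0.2428, 0.4929, 0.2043]), 'ee_rot': array([-3.1394, -0.0002,  2.6838]), 'wrist_force': array([ 0.2272, -0.5144, -0.5847]), 'wrist_torque': array([ 0.0169,  0.0118, -0.011 ]), 'width': 0.09418985853766772}
scene {'camera_matrix': array([[392.8753,   0.    , 278.0934],
       [  0.    , 392.8753, 213.6358],
       [  0.    ,   0.    ,   1.    ]]), 'eye': array([1.099 , 0.517 , 0.8666]), 'orientation': array([0.7624, 0.0024, 2.3496])}
top {'camera_matrix': array([[419.3761,   0.    , 282.4549],
       [  0.    , 419.3761, 205.5065],
       [  0.    ,   0.    ,   1.    ]]), 'eye': array([ 0.3327, -0.0382,  1.1576]), 'orientation': array([ 0.2188,  0.0051, -1.5348])}
wrist {'camera_matrix': array([[337.8357,   0.    , 284.7018],
       [  0.    , 337.8357, 209.2313],
       [  0.    ,   0.    ,   1.    ]]), 'tool_from_camera': array([[ 0.0017,  0.972 ,  0.2349,  0.0672],
       [ 1.    , -0.0017, -0.0001,  0.    ],
       [ 0.0003,  0.2349, -0.972 , -0.1793],
       [ 0.    ,  0.    ,  0.    ,  1.    ]])}
```

View pics/top0.png

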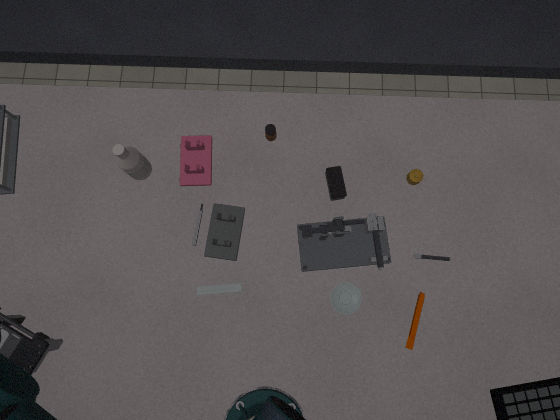

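View pics/scene0.png

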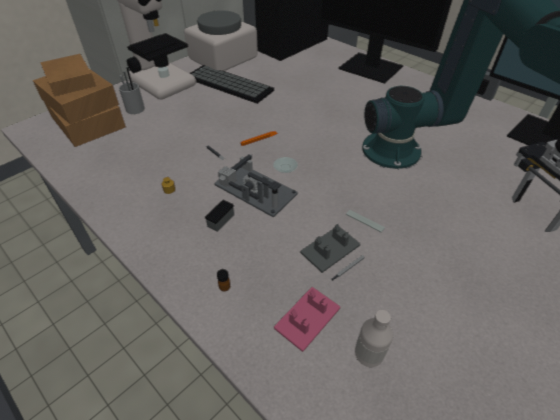

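The top view shows the clamp at about (298–390, 216–271), with the chisel along the column near x=380 and the wheel and pawl at upper left. The grey cradle is at (225,232). The pink cradle and the orange and small chisels are decoys. I'll get a coarse fix from this before going closer.

```bash
cat > h.py <<'E'
from bench import *
import cv2,numpy as np
from scipy.spatial.transform import Rotation as R
np.set_printoptions(precision=4,suppress=True)
def cam(n,o=None):
    c=calibration(n);K=c["camera_matrix"]
    if n!="wrist": return K,R.from_euler("xyz",c["orientation"]).as_matrix(),np.array(c["eye"])
    o=o or get_obs();Rt=R.from_euler("xyz",o["ee_rot"]).as_matrix();T=c["tool_from_camera"]
    return K,Rt@T[:3,:3],Rt@T[:3,3]+o["tool_pos"]
def proj(P,c):
    K,Rc,e=c;p=(np.atleast_2d(P)-e)@Rc;return np.c_[K[0,2]+K[0,0]*p[:,0]/-p[:,2],K[1,2]+K[1,1]*p[:,1]/p[:,2]]
def unproj(uv,z,c):
    K,Rc,e=c;uv=np.atleast_2d(uv);d=np.c_[(uv[:,0]-K[0,2])/K[0,0],-(uv[:,1]-K[1,2])/K[1,1],-np.ones(len(uv))]@Rc.T
    return e+d*((z-e[2])/d[:,2])[:,None]
def bright(im,g=2.2): return np.clip(im[:,:,::-1].astype(float)*g,0,255).astype(np.uint8)
E
python3 - <<'E'
from h import *
c=cam("top")
print("plate",unproj([(298,226),(387,217),(390,264),(302,271)],.012,c))
print("cradle",unproj([(214,205),(244,208),(237,260),(205,256)],.012,c))
print("others",unproj([(271,132),(415,177),(336,183),(347,296),(432,258),(199,225),(219,289),(135,160)],.02,c))
print(proj([get_obs()["tool_pos"]],c))
im=cv2.imread("pics/top0.png")
a=cv2.resize(im[195:290,190:290],None,fx=4,fy=4,interpolation=cv2.INTER_CUBIC);b=cv2.resize(im[195:290,290:400],None,fx=4,fy=4,interpolation=cv2.INTER_CUBIC)
s=np.hstack([b,a[:, :340]]);cv2.imwrite("pics/z.png",bright(s[:,:,::-1]))
E
```

```text
plate [[ 0.5304 -0.0682  0.012 ]
 [ 0.5645 -0.3145  0.012 ]
 [ 0.4349 -0.3203  0.012 ]
 [ 0.4076 -0.0825  0.012 ]]
cradle [[0.5818 0.1686 0.012 ]
 [0.5761 0.0841 0.012 ]
 [0.4309 0.095  0.012 ]
 [0.4386 0.183  0.012 ]]
others [[ 0.8017  0.0177  0.02  ]
 [ 0.6805 -0.3934  0.02  ]
 [ 0.6552 -0.1713  0.02  ]
 [ 0.3457 -0.203   0.02  ]
 [ 0.4543 -0.4318  0.02  ]
 [ 0.5223  0.2044  0.02  ]
 [ 0.3517  0.1375  0.02  ]
 [ 0.7035  0.402   0.02  ]]
[[ 40.6735 331.8312]]
```

View pics/z.png

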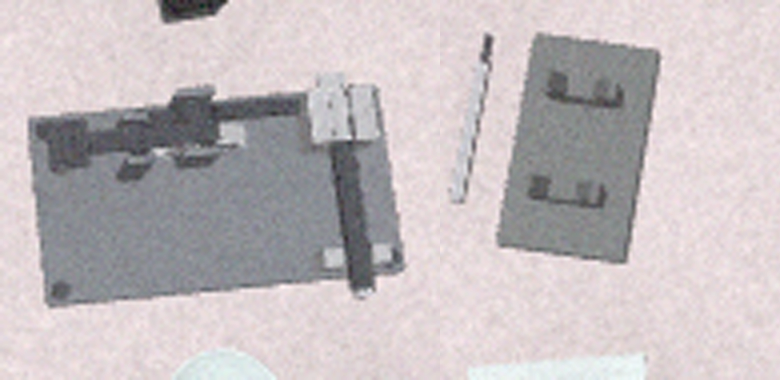

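The enlarged crop gives plate corners at (28,118), (378,85), (404,270) and (46,306), the tab at (68,143), and cradle corners at (538,34), (660,48), (626,264) and (498,246). I'll fit both poses from these.

```bash
cat >> h.py <<'E'
from scipy.optimize import least_squares
def tf(q,P):
    P=np.asarray(P,float);c,s=np.cos(q[2]),np.sin(q[2]);return np.c_[q[0]+c*P[:,0]-s*P[:,1],q[1]+s*P[:,0]+c*P[:,1],P[:,2]]
def fit(P,uv,cs,q0):
    r=least_squares(lambda q:np.concatenate([(proj(tf(q,p),c)-u).ravel() for p,u,c in zip(P,uv,cs)]),q0,loss="soft_l1")
    return r.x,r.fun.reshape(-1,2)
E
python3 - <<'E'
from h import *
c=cam("top")
z=lambda L,o=0:np.array([((x-o)/4+(190 if o else 290)-.4,y/4+195-.4) for x,y in L])
Pc=np.array([(70,135,12),(70,-110,12),(-60,-110,12),(-60,135,12)])/1e3
q,r=fit([Pc],[z([(28,118),(378,85),(404,270),(46,306)])],[c],[.5,-.2,.1]);print("clamp",q,r.tolist())
Pk=np.array([(75,45,12),(75,-45,12),(-75,-45,12),(-75,45,12)])/1e3
k,r=fit([Pk],[z([(538,34),(660,48),(626,264),(498,246)],440)],[c],[.5,.13,-.1]);print("cradle",k,r.tolist())
t=unproj(z([(68,143)]),.1025,c);print("tab w",t,"in clamp",(t[0,:2]-q[:2])@np.array([[np.cos(q[2]),-np.sin(q[2])],[np.sin(q[2]),np.cos(q[2])]]))
print("exp tab",tf(q,[(.044,.115,.1025)]),"bed",tf(q,[(-.009,-.07,.05)]))
o=get_obs();Rt=R.from_euler("xyz",o["ee_rot"]).as_matrix();print(Rt)
E
```

```text
clamp [ 0.4843 -0.2062  0.1303] [[-0.32185904929076514, -0.18431196423088636], [-0.12591086441443622, -0.195461038404261], [0.3997145892213325, 0.372441994264193], [0.050107392923223415, -0.005067463182854226]]
cradle [ 0.5087  0.1336 -0.1013] [[-0.7236175078456597, -0.23243098912519145], [0.46371542377434594, 0.522641134444882], [0.3660443439856067, -0.10945448096242671], [-0.1881327983709582, -0.12961843755820723]]
tab w [[ 0.5044 -0.088   0.1025]] in clamp [0.0353 0.1146]
exp tab [[ 0.5129 -0.0865  0.1025]] bed [[ 0.4844 -0.2768  0.05  ]]
[[-0.897   0.4419 -0.001 ]
 [ 0.4419  0.897  -0.0017]
 [ 0.0002 -0.002  -1.    ]]
```

```bash
cat >> h.py <<'E'
def plan(pos,yaw,n=None,dec=2):
    """rows (tool axes, cm/rad), straight line from the measured pose, tool kept pointing down"""
    o=get_obs();A=R.from_euler("xyz",o["ee_rot"]);p=np.array(o["tool_pos"]);pos=np.array(pos)
    dy=(A.inv()*R.from_euler("xyz",[np.pi,0,yaw])).as_rotvec()
    n=n or int(max(np.ceil(np.abs(dy).max()/.145),np.ceil(np.linalg.norm(pos-p)/.035),1))
    for i in range(n):
        d=(A*R.from_rotvec(dy*i/n)).inv().apply((pos-p)/n)*100
        print(*(f"{v:.{dec}f}" for v in d),*(f"{v:.3f}" for v in dy/n),end="; " if (i+1)%5 and i<n-1 else "\n")
def show(): 
    o=get_obs();print(o["time"],o["tool_pos"],o["ee_rot"],o["wrist_force"],o["width"],o["joint_positions"])
E
python3 -c "
from h import *
plan([.43,-.2,.22],.13-2*np.pi*0)"
```

```text
-2.26 -2.57 -0.07 -0.000 0.000 0.122; -2.55 -2.27 -0.07 -0.000 0.000 0.122; -2.81 -1.95 -0.07 -0.000 0.000 0.122; -3.02 -1.59 -0.07 -0.000 0.000 0.122; -3.20 -1.21 -0.07 -0.000 0.000 0.122
-3.32 -0.82 -0.07 -0.000 0.000 0.122; -3.39 -0.41 -0.07 -0.000 0.000 0.122; -3.42 0.01 -0.07 -0.000 0.000 0.122; -3.39 0.42 -0.07 -0.000 0.000 0.122; -3.32 0.83 -0.07 -0.000 0.000 0.122
-3.19 1.23 -0.07 -0.000 0.000 0.122; -3.02 1.60 -0.07 -0.000 0.000 0.122; -2.80 1.96 -0.07 -0.000 0.000 0.122; -2.54 2.28 -0.07 -0.000 0.000 0.122; -2.25 2.58 -0.07 -0.000 0.000 0.122
-1.92 2.83 -0.07 -0.000 0.000 0.122; -1.56 3.04 -0.07 -0.000 0.000 0.122; -1.18 3.21 -0.07 -0.000 0.000 0.122; -0.78 3.33 -0.07 -0.000 0.000 0.122; -0.37 3.40 -0.07 -0.000 0.000 0.122
0.04 3.42 -0.07 -0.000 0.000 0.122
```

Request:
step_arm(
  increments="-2.3 -2.6 -0.1 0 0 0.122; -2.6 -2.3 -0.1 0 0 0.122; -2.8 -2.0 -0.1 0 0 0.122; -3.0 -1.6 -0.1 0 0 0.122; -3.2 -1.2 -0.1 0 0 0.122",
  claw=1,
)

```text
time: 0.6
tool_pos: [0.2873, 0.3257, 0.2099]
ee_rot: [-3.141, 0.0, 2.069]
wrist_force: [1.1, 0.3, 0.4]
width: 0.0574
```

Request:
step_arm(
  increments="-3.3 -0.8 -0.1 0 0 0.122; -3.4 -0.4 0 0 0 0.122; -3.4 0 0 0 0 0.122; -3.4 0.4 -0.1 0 0 0.122; -3.3 0.8 -0.1 0 0 0.122",
)

```text
time: 1.1
tool_pos: [0.3309, 0.1611, 0.2131]
ee_rot: [-3.141, 0.0, 1.459]
wrist_force: [1.0, -0.1, 0.1]
width: 0.0175
```

Request:
step_arm(
  increments="-3.2 1.2 -0.1 0 0 0.122; -3.0 1.6 -0.1 0 0 0.122; -2.8 2.0 0 0 0 0.122; -2.5 2.3 0 0 0 0.122; -2.2 2.6 -0.1 0 0 0.122",
)

```text
time: 1.6
tool_pos: [0.3756, -0.0035, 0.216]
ee_rot: [-3.141, 0.0, 0.849]
wrist_force: [0.3, -0.7, 0.1]
width: -0.0
```

Request:
step_arm(
  increments="-1.9 2.8 -0.1 0 0 0.122; -1.6 3.0 -0.1 0 0 0.122; -1.2 3.2 0 0 0 0.122; -0.8 3.3 0 0 0 0.122; -0.4 3.4 -0.1 0 0 0.122",
)

```text
time: 2.1
tool_pos: [0.4177, -0.1683, 0.2188]
ee_rot: [-3.141, 0.001, 0.238]
wrist_force: [0.4, 0.3, -0.5]
width: 0.0007
```

Request:
step_arm(
  increments="0 3.4 0 0 0 0.112; 0 0 0 0 0 0; 0 0 0 0 0 0",
)

```text
time: 2.4
tool_pos: [0.4257, -0.2001, 0.2186]
ee_rot: [-3.14, 0.001, 0.132]
wrist_force: [0.2, 0.1, 0.4]
width: 0.0007
```

Run:
```python
from h import *
show();o=get_obs();im=snapshot("wrist");cv2.imwrite("pics/w1raw.png",im[:,:,::-1]);np.save("w1.npy",np.r_[o["tool_pos"],o["ee_rot"]])
b=bright(im);b=cv2.resize(b,None,fx=1.42,fy=1.42,interpolation=cv2.INTER_CUBIC)
cv2.imwrite("pics/w1.png",b);print(b.shape)
```

```text
2.4 [ 0.4257 -0.2001  0.2186] [-3.1397  0.0014  0.1315] [0.2461 0.0722 0.3923] 0.0006942500321765855 [-0.5604 -0.0918  1.5235  0.0006  1.7121  0.879 ]
(596, 795, 3)
```

View pics/w1.png

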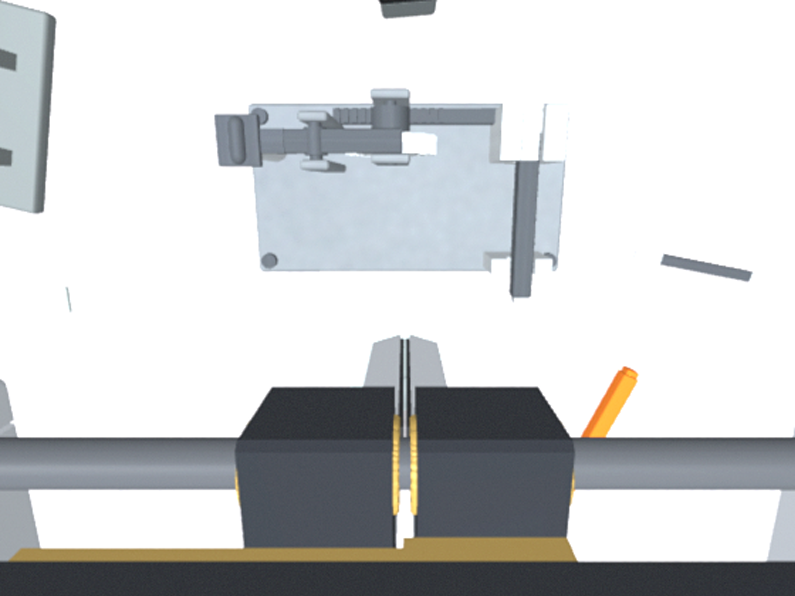

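The wrist picture (scale 1.42) shows the thumb ridge from (236,116) to (238,163), plate corners at (249,104), (260,270) and (558,270), and the chisel shank edges at (515,161)/(538,161) and (511,290)/(530,290).

Run:
```python
from h import *
p=np.load("w1.npy");c=cam("wrist",{"tool_pos":p[:3],"ee_rot":p[3:]});ct=cam("top")
s=lambda L:(np.array(L)+.5)/1.42-.5
Pc=np.array([(70,135,12),(-60,135,12),(-60,-110,12),(70,-110,12)])/1e3
uv=s([(249,104),(259,270),(559,270),(568,104)])
q,r=fit([Pc],[uv],[c],[.484,-.206,.13]);print("wrist fit",q,r.tolist())
inv=lambda w:(w[:,:2]-q[:2])@np.array([[np.cos(q[2]),-np.sin(q[2])],[np.sin(q[2]),np.cos(q[2])]])
rid=unproj(s([(236,116),(238,163),(237,139)]),.1025,c);print("ridge",rid,inv(rid))
ch=unproj(s([(515,161),(538,161),(511,290),(531,290)]),.057,c);print("chisel top edge",ch,inv(ch))
b=unproj(s([(526,161),(521,294)]),.057,c);print(b,inv(b),np.arctan2(b[0,1]-b[1,1],b[0,0]-b[1,0]))
```

```text
wrist fit [ 0.483  -0.2088  0.1337] [[-1.659513932207176, -0.8277364049296239], [0.054915843586229585, 1.75829910193832], [-0.14642181678215138, 1.7060553249739883], [2.683365298428953, -1.0140374142248163]]
ridge [[ 0.5168 -0.0895  0.1025]
 [ 0.4906 -0.092   0.1025]
 [ 0.5041 -0.0907  0.1025]] [[0.0494 0.1137]
 [0.0231 0.1147]
 [0.0367 0.1142]]
chisel top edge [[ 0.5166 -0.2644  0.057 ]
 [ 0.5187 -0.28    0.057 ]
 [ 0.4272 -0.2784  0.057 ]
 [ 0.4292 -0.2928  0.057 ]] [[ 0.0259 -0.0596]
 [ 0.0259 -0.0753]
 [-0.0645 -0.0616]
 [-0.0645 -0.0761]]
[[ 0.5176 -0.2718  0.057 ]
 [ 0.4253 -0.2862  0.057 ]] [[ 0.0259 -0.0671]
 [-0.0675 -0.069 ]] 0.1539444498759383
```

```bash
python3 -c "
from h import *
plan([.504,-.0905,.19],.1315,4);plan([.504,-.0905,.113],.1315,1)"
```

```text
2.30 -2.44 0.73 -0.000 0.000 0.000; 2.30 -2.44 0.73 -0.000 0.000 0.000; 2.30 -2.44 0.72 -0.000 0.000 0.000; 2.30 -2.44 0.72 -0.000 0.000 0.000
9.20 -9.75 10.60 -0.001 0.001 0.001
```

Request:
step_arm(
  increments="2.3 -2.44 0.7 0 0 0; 2.3 -2.44 0.7 0 0 0; 2.3 -2.44 0.7 0 0 0; 2.3 -2.44 0.7 0 0 0; 0 0 0 0 0 0",
)

```text
time: 2.95
tool_pos: [0.5049, -0.0867, 0.1902]
ee_rot: [-3.139, 0.001, 0.139]
wrist_force: [-0.6, -1.0, 0.3]
width: 0.0007
```

Request:
step_arm(
  increments="0 0 3.0 0 0 0; 0 0 2.5 0 0 0; 0 0 1.5 0 0 0; 0 0 0.5 0 0 0; 0 0 0 0 0 0",
)

```text
time: 3.45
tool_pos: [0.5038, -0.0908, 0.1163]
ee_rot: [-3.141, 0.001, 0.133]
wrist_force: [-0.4, 0.5, 0.8]
width: 0.0005
```

Run:
```python
from h import *
show();o=get_obs();im=snapshot("wrist");b=bright(im,1.5);c=cam("wrist",o)
print(proj([o["tool_pos"]],c))
b=cv2.resize(b[100:330,150:450],None,fx=2,fy=2);cv2.imwrite("pics/w2.png",b)
```

```text
3.45 [ 0.5038 -0.0908  0.1163] [-3.1412  0.0009  0.1326] [-0.424   0.5451  0.7694] 0.0004794526235639059 [-0.2892  0.0385  1.6002 -0.0001  1.5039  1.149 ]
[[283.9201 252.0957]]
```

View pics/w2.png

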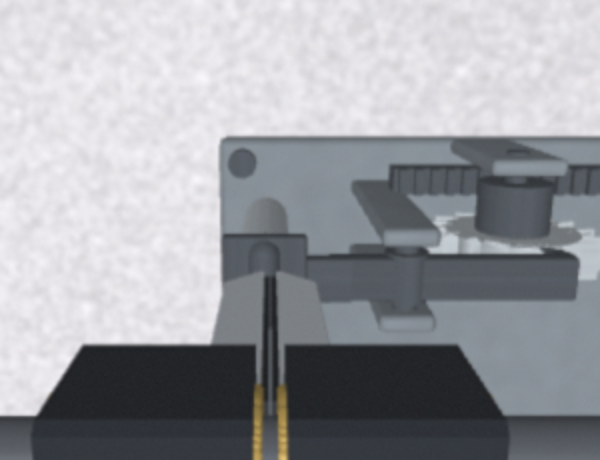

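The closed fingers line up with the ridge: ridge near (264,255), finger tips near (268,275) in the crop. Next is a slow descent while watching the force.

Request:
step_arm(
  increments="0 0 0.4 0 0 0; 0 0 0.3 0 0 0; 0 0 0.3 0 0 0; 0 0 0.1 0 0 0; 0 0 0 0 0 0",
)

```text
time: 4.0
tool_pos: [0.5044, -0.0912, 0.1053]
ee_rot: [-3.141, 0.0, 0.132]
wrist_force: [-0.2, -0.5, 0.3]
width: 0.0002
```

Request:
step_arm(
  increments="0 0 0.1 0 0 0; 0 0 0.1 0 0 0; 0 0 0 0 0 0",
)

```text
time: 4.3
tool_pos: [0.5045, -0.0912, 0.1033]
ee_rot: [-3.141, 0.0, 0.132]
wrist_force: [-0.1, 0.4, -0.1]
width: 0.0006
```

Request:
step_arm(
  increments="0 0 0.05 0 0 0; 0 0 0.05 0 0 0; 0 0 0.05 0 0 0; 0 0 0 0 0 0",
)

```text
time: 4.7
tool_pos: [0.5047, -0.0912, 0.1026]
ee_rot: [3.141, -0.001, 0.132]
wrist_force: [-1.1, 0.3, 2.9]
width: 0.0006
```

Request:
step_arm(
  increments="0 0 0.05 0 0 0; 0 0 0.05 0 0 0; 0 0 0 0 0 0",
)

```text
time: 5.0
tool_pos: [0.5048, -0.0912, 0.1022]
ee_rot: [3.141, -0.001, 0.132]
wrist_force: [-2.8, 0.8, 6.5]
width: 0.0004
```

Request:
step_arm(
  increments="0 0 0.05 0 0 0; 0 0 0 0 0 0",
)

```text
time: 5.2
tool_pos: [0.5048, -0.0912, 0.1021]
ee_rot: [3.141, -0.001, 0.132]
wrist_force: [-2.8, 1.1, 6.9]
width: 0.0005
```

Request:
step_arm(
  increments="0 0 0.05 0 0 0; 0 0 0 0 0 0",
)

```text
time: 5.4
tool_pos: [0.5048, -0.0912, 0.1018]
ee_rot: [3.141, -0.001, 0.132]
wrist_force: [-2.6, 1.5, 8.6]
width: 0.0005
```

Request:
step_arm(
  increments="0 0 0.05 0 0 0; 0 0 0 0 0 0",
)

```text
time: 5.6
tool_pos: [0.5049, -0.0911, 0.1016]
ee_rot: [3.141, -0.002, 0.132]
wrist_force: [-3.2, 1.0, 10.9]
width: 0.0005
```

Request:
step_arm(
  increments="0 0 0.05 0 0 0; 0 0 0 0 0 0",
)

```text
time: 5.8
tool_pos: [0.5049, -0.0911, 0.1013]
ee_rot: [3.141, -0.002, 0.132]
wrist_force: [-3.8, 1.1, 11.2]
width: 0.0002
```

Request:
step_arm(
  increments="0 0 0.05 0 0 0; 0 0 0 0 0 0",
)

```text
time: 6.0
tool_pos: [0.5048, -0.091, 0.1009]
ee_rot: [3.142, -0.002, 0.132]
wrist_force: [-3.9, 1.0, 10.9]
width: 0.0005
```

Request:
step_arm(
  increments="0 0 0.05 0 0 0; 0 0 0 0 0 0",
)

```text
time: 6.2
tool_pos: [0.5048, -0.0909, 0.1005]
ee_rot: [-3.142, -0.002, 0.132]
wrist_force: [-4.4, 1.2, 11.9]
width: 0.0004
```

Request:
step_arm(
  increments="0 0 0.05 0 0 0; 0 0 0 0 0 0",
)

```text
time: 6.4
tool_pos: [0.5048, -0.0908, 0.1001]
ee_rot: [-3.141, -0.002, 0.132]
wrist_force: [-5.1, 1.7, 12.2]
width: 0.0006
```

Request:
step_arm(
  increments="0 0 0.05 0 0 0; 0 0 0 0 0 0",
)

```text
time: 6.6
tool_pos: [0.5048, -0.0907, 0.0996]
ee_rot: [-3.141, -0.002, 0.132]
wrist_force: [-5.6, 1.9, 12.2]
width: 0.0007
```

Request:
step_arm(
  increments="-0.03 0 0.05 0 0 0; 0 0 0 0 0 0",
)

```text
time: 6.8
tool_pos: [0.5048, -0.0904, 0.0983]
ee_rot: [-3.141, -0.002, 0.132]
wrist_force: [-2.4, 2.7, 8.2]
width: 0.0002
```

Request:
step_arm(
  increments="-0.03 0 0.05 0 0 0; 0 0 0 0 0 0",
)

```text
time: 7.0
tool_pos: [0.5047, -0.0904, 0.0978]
ee_rot: [-3.14, -0.003, 0.132]
wrist_force: [-1.7, 3.0, 8.5]
width: 0.0005
```

Request:
step_arm(
  increments="0 0 0.05 0 0 0; 0 0 0 0 0 0",
)

```text
time: 7.2
tool_pos: [0.5047, -0.0903, 0.0973]
ee_rot: [-3.14, -0.003, 0.132]
wrist_force: [-2.2, 3.6, 7.8]
width: 0.0003
```

Request:
step_arm(
  increments="0 0.02 0.05 0 0 0; 0 0 0 0 0 0",
)

```text
time: 7.4
tool_pos: [0.5047, -0.0903, 0.0974]
ee_rot: [-3.14, -0.003, 0.132]
wrist_force: [-3.4, 4.1, 11.4]
width: 0.0007
```

Request:
step_arm(
  increments="0 0.02 0.04 0 0 0; 0 0 0 0 0 0",
)

```text
time: 7.6
tool_pos: [0.5047, -0.0903, 0.097]
ee_rot: [-3.139, -0.003, 0.132]
wrist_force: [-3.4, 4.2, 9.9]
width: 0.0004
```

Request:
step_arm(
  increments="0 0 0.05 0 0 0; 0 0 0 0 0 0",
)

```text
time: 7.8
tool_pos: [0.5047, -0.0902, 0.0967]
ee_rot: [-3.139, -0.003, 0.132]
wrist_force: [-3.6, 5.0, 13.2]
width: 0.0001
```

Run:
```python
from h import *
im=snapshot("wrist");cv2.imwrite("pics/w3a.png",im[:,:,::-1])
show()
b=bright(im,1.5)[60:330,200:560];cv2.imwrite("pics/w3.png",cv2.resize(b,None,fx=2,fy=2))
```

```text
7.85 [ 0.5047 -0.0902  0.0968] [-3.1395 -0.0031  0.1325] [-3.6624  4.1667 12.177 ] 0.00029184224570401394 [-0.2897  0.0505  1.6275  0.0032  1.4616  1.1482]
```

View pics/w3.png

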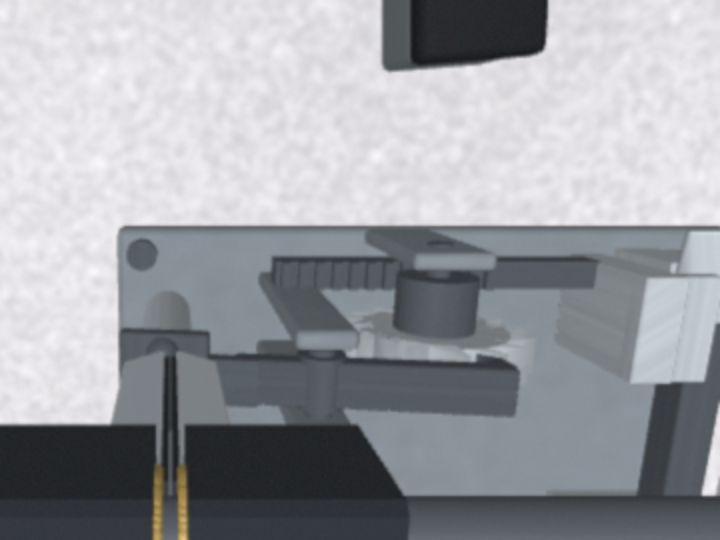

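The rack's left end went from full-frame column 345 to 336 while the plate edge stayed at 260, so the jaw is creeping back. I'll hold here.

Request:
step_arm(
  increments="0 0 0 0 0 0; 0 0 0 0 0 0; 0 0 0 0 0 0; 0 0 0 0 0 0; 0 0 0 0 0 0",
)

```text
time: 8.35
tool_pos: [0.5047, -0.0902, 0.0968]
ee_rot: [-3.139, -0.003, 0.132]
wrist_force: [-3.6, 3.2, 12.1]
width: 0.0005
```

Run:
```python
from h import *
a=cv2.imread("pics/w3a.png");im=snapshot("wrist")[:,:,::-1];cv2.imwrite("pics/w3b.png",im);show()
for n,i in(("a",a),("b",im)):print(n,[int(v) for v in cv2.cvtColor(i,6)[195:199,255:505:4].mean(0)])
```

```text
8.4 [ 0.5047 -0.0902  0.0968] [-3.1395 -0.0031  0.1324] [-2.7531  4.425  12.2352] 0.0005045513909783683 [-0.2897  0.0504  1.6275  0.0032  1.4617  1.1483]
a [155, 97, 95, 94, 91, 95, 95, 95, 95, 96, 96, 95, 94, 94, 94, 95, 95, 95, 96, 70, 56, 60, 61, 60, 61, 60, 60, 60, 58, 60, 53, 60, 47, 61, 48, 60, 42, 38, 38, 41, 53, 61, 57, 41, 43, 47, 58, 50, 61, 60, 60, 60, 60, 60, 61, 60, 60, 60, 60, 60, 60, 86, 85]
b [156, 98, 95, 95, 91, 96, 95, 95, 95, 96, 96, 95, 95, 94, 94, 95, 96, 96, 59, 61, 60, 60, 60, 58, 61, 55, 61, 49, 61, 50, 61, 55, 61, 59, 61, 60, 42, 38, 38, 40, 52, 61, 57, 40, 41, 49, 58, 61, 60, 60, 60, 61, 61, 60, 61, 61, 60, 60, 83, 86, 85, 85, 83]
```

Request:
step_arm(
  increments="0 0 0 0 0 0; 0 0 0 0 0 0; 0 0 0 0 0 0; 0 0 0 0 0 0; 0 0 0 0 0 0",
)

```text
time: 8.9
tool_pos: [0.5047, -0.0902, 0.0968]
ee_rot: [-3.139, -0.003, 0.132]
wrist_force: [-3.3, 5.0, 12.3]
width: 0.0004
```

Request:
step_arm(
  increments="0 0 0 0 0 0; 0 0 0 0 0 0; 0 0 0 0 0 0; 0 0 0 0 0 0; 0 0 0 0 0 0",
)

```text
time: 9.4
tool_pos: [0.5047, -0.0902, 0.0968]
ee_rot: [-3.139, -0.003, 0.132]
wrist_force: [-3.2, 4.5, 12.2]
width: 0.0004
```

Run:
```python
from h import *
im=snapshot("wrist");cv2.imwrite("pics/w3c.png",im[:,:,::-1])
show()
b=bright(im,1.5)[60:330,200:560];cv2.imwrite("pics/w4.png",cv2.resize(b,None,fx=2,fy=2))
i=im[:,:,::-1];print([int(v) for v in cv2.cvtColor(i.copy(),6)[195:199,255:505:4].mean(0)])
```

```text
9.45 [ 0.5047 -0.0902  0.0968] [-3.1395 -0.0031  0.1324] [-3.5959  4.3581 13.2887] 0.00025332612419701336 [-0.2897  0.0505  1.6275  0.0032  1.4617  1.1483]
[156, 98, 95, 94, 92, 96, 96, 96, 96, 97, 96, 96, 94, 95, 94, 60, 61, 61, 61, 60, 61, 61, 60, 61, 58, 60, 54, 60, 48, 60, 50, 61, 56, 60, 60, 62, 42, 38, 38, 41, 52, 61, 57, 40, 44, 49, 57, 61, 60, 61, 60, 61, 61, 61, 60, 86, 86, 86, 85, 82, 80, 82, 82]
```

View pics/w4.png

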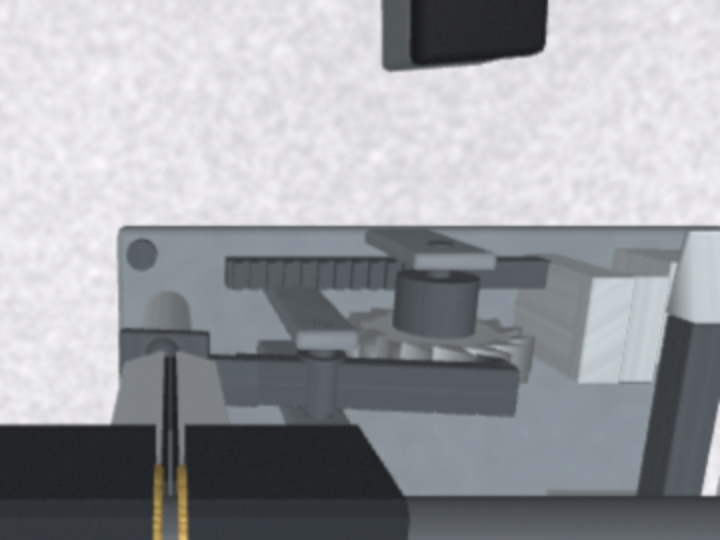

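The rack end is now at column 312 and the jaw is visibly clear of the chisel. I'll keep holding until nothing changes.

Request:
step_arm(
  increments="0 0 0 0 0 0; 0 0 0 0 0 0; 0 0 0 0 0 0; 0 0 0 0 0 0; 0 0 0 0 0 0",
)

```text
time: 9.95
tool_pos: [0.5047, -0.0903, 0.0968]
ee_rot: [-3.14, -0.003, 0.132]
wrist_force: [-3.6, 4.4, 12.1]
width: 0.0005
```

```bash
cat > rk.py <<'E'
from h import *
im=cv2.cvtColor(snapshot("wrist"),7);cv2.imwrite("pics/rk.png",im)
show();r=im[195:199].mean(0);print([int(v) for v in r[290:330]])
E
python3 rk.py
```

```text
10.0 [ 0.5047 -0.0903  0.0968] [-3.1395 -0.0031  0.1324] [-2.6235  4.4208 11.7019] -0.00011941129234833146 [-0.2897  0.0505  1.6275  0.0032  1.4617  1.1483]
[97, 97, 97, 97, 97, 96, 96, 96, 96, 96, 95, 95, 94, 94, 95, 94, 95, 94, 95, 95, 96, 94, 68, 52, 58, 61, 54, 59, 61, 61, 61, 60, 61, 60, 57, 56, 60, 61, 61, 61]
```

Request:
step_arm(
  increments="0 0 0 0 0 0; 0 0 0 0 0 0; 0 0 0 0 0 0; 0 0 0 0 0 0; 0 0 0 0 0 0",
)

```text
time: 10.5
tool_pos: [0.5048, -0.0902, 0.0968]
ee_rot: [-3.139, -0.003, 0.132]
wrist_force: [-3.1, 4.0, 12.3]
width: 0.0002
```

Request:
step_arm(
  increments="0 0 0 0 0 0; 0 0 0 0 0 0; 0 0 0 0 0 0; 0 0 0 0 0 0; 0 0 0 0 0 0",
)

```text
time: 11.0
tool_pos: [0.5048, -0.0902, 0.0968]
ee_rot: [-3.139, -0.003, 0.132]
wrist_force: [-3.5, 5.1, 11.7]
width: 0.0006
```

```bash
python3 rk.py
```

```text
11.05 [ 0.5047 -0.0902  0.0968] [-3.1395 -0.0031  0.1325] [-3.5058  5.0977 13.7357] 0.0004737176951335458 [-0.2897  0.0505  1.6275  0.0032  1.4617  1.1483]
[96, 96, 97, 96, 96, 97, 96, 96, 96, 96, 95, 95, 95, 94, 95, 94, 94, 95, 94, 94, 95, 95, 67, 52, 58, 60, 54, 59, 61, 61, 61, 61, 61, 60, 57, 56, 60, 61, 61, 61]
```

Two readings a second apart are identical, so the jaw has reached its stop. I'll rise and go over the chisel with the gripper open.

Request:
step_arm(
  increments="0 0 -0.5 0 0 0; 0 0 -1.5 0 0 0; 0 0 -3 0 0 0; 0 0 -3 0 0 0; 0 0 -2 0 0 0",
)

```text
time: 11.55
tool_pos: [0.5046, -0.0919, 0.1959]
ee_rot: [3.141, -0.002, 0.132]
wrist_force: [0.9, -0.8, -0.4]
width: 0.0007
```

Run:
```python
from h import *
A=cam("wrist",dict(tool_pos=np.array([.5038,-.0908,.1163]),ee_rot=np.array([-3.1412,.0009,.1326])))
B=cam("wrist",dict(tool_pos=np.array([.5047,-.0902,.0968]),ee_rot=np.array([-3.1395,-.0031,.1324])))
for z in(.02,.035,.05):print(z,np.linalg.norm(unproj([(345,188)],z,A)-unproj([(312.5,195)],z,B)))
show();plan([.4835,-.2775,.16],.137)
```

```text
0.02 0.02899498455324375
0.035 0.027506178766719274
0.05 0.026019324677442418
11.55 [ 0.5046 -0.0919  0.1959] [ 3.1406 -0.0023  0.1318] [ 0.8583 -0.7992 -0.3543] 0.0007408017998878622 [-0.2907  0.0046  1.4757  0.      1.6588  1.1483]
-0.76 3.02 0.60 0.000 -0.000 -0.001; -0.76 3.02 0.60 0.000 -0.000 -0.001; -0.76 3.02 0.60 0.000 -0.000 -0.001; -0.76 3.02 0.60 0.000 -0.000 -0.001; -0.77 3.02 0.60 0.000 -0.000 -0.001
-0.77 3.02 0.60 0.000 -0.000 -0.001
```

Request:
step_arm(
  increments="-0.76 3.02 0.6 0 0 0; -0.76 3.02 0.6 0 0 0; -0.76 3.02 0.6 0 0 0; -0.76 3.02 0.6 0 0 0; -0.77 3.02 0.6 0 0 0",
  claw=-1,
)

```text
time: 12.05
tool_pos: [0.4857, -0.2476, 0.1632]
ee_rot: [-3.141, 0.0, 0.132]
wrist_force: [0.4, 1.1, 0.1]
width: 0.0374
```

Request:
step_arm(
  increments="-0.77 3.02 0.6 0 0 -0.005; 0 0 0 0 0 0; 0 0 0 0 0 0; 0 0 0 0 0 0; 0 0 0 0 0 0",
)

```text
time: 12.55
tool_pos: [0.4828, -0.2763, 0.1584]
ee_rot: [3.142, -0.001, 0.138]
wrist_force: [0.4, -0.2, -0.1]
width: 0.0773
```

Run:
```python
from h import *
show();o=get_obs();im=snapshot("wrist");b=bright(im,1.6);c=cam("wrist",o);np.save("w5.npy",np.r_[o["tool_pos"],o["ee_rot"]])
print(proj([o["tool_pos"]],c))
cv2.imwrite("pics/w5.png",cv2.resize(b,None,fx=1.42,fy=1.42,interpolation=cv2.INTER_CUBIC))
```

```text
12.55 [ 0.4828 -0.2763  0.1584] [ 3.1415 -0.0007  0.1384] [ 0.3595 -0.1773 -0.1428] 0.07734358234231346 [-0.6219  0.1144  1.4342  0.0004  1.5924  0.8105]
[[283.9155 252.0922]]
```

View pics/w5.png

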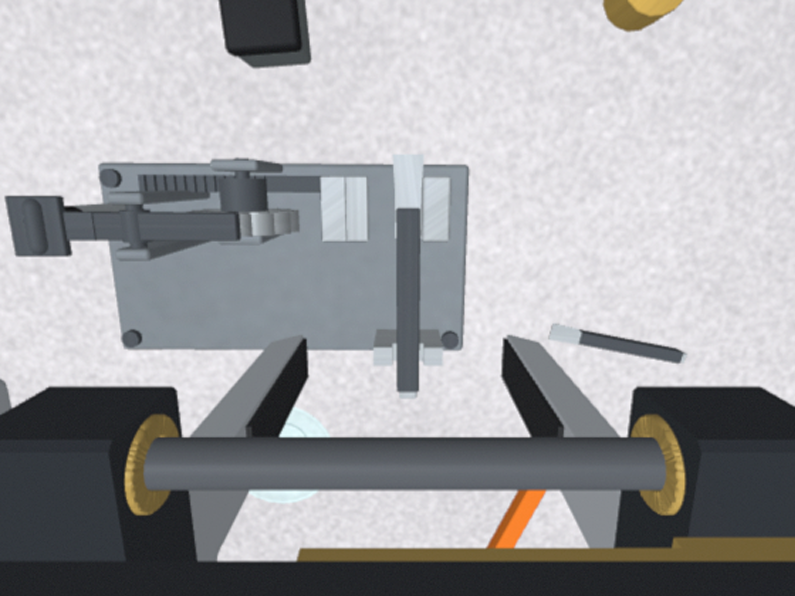

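The chisel is free, with the jaw well to its left. Its blade tip is at (408,154), its head end at (407,397), and its shank spans columns 397–419.

```bash
python3 - <<'E'
from h import *
p=np.load("w5.npy");c=cam("wrist",{"tool_pos":p[:3],"ee_rot":p[3:]})
s=lambda L:(np.array(L)+.5)/1.42-.5
tip=unproj(s([(408,154)]),.05,c);head=unproj(s([(407.5,397)]),.053,c)
print(tip,head,np.linalg.norm((tip-head)[0,:2]),"mid",(tip+head)/2)
sh=unproj(s([(408.5,208),(408,390)]),.057,c);print(sh,np.arctan2(*(sh[0]-sh[1])[[1,0]]))
show()
E
python3 -c "
import bench;print([n for n in dir(bench) if not n.startswith('_')], getattr(bench,'hold_point_z',None))"
```

```text
[[ 0.566  -0.2671  0.05  ]] [[ 0.4174 -0.2879  0.053 ]] 0.15005059300184725 mid [[ 0.4917 -0.2775  0.0515]]
[[ 0.5361 -0.2716  0.057 ]
 [ 0.424  -0.2873  0.057 ]] 0.1392122640537444
12.6 [ 0.4829 -0.2763  0.1585] [ 3.1413 -0.0008  0.1384] [ 0.2739 -0.8306 -0.6047] 0.08118947103607824 [-0.6219  0.1144  1.4341  0.0003  1.5923  0.8105]
['IKError', 'calibration', 'close_job', 'get_obs', 'hold_point_z', 'snapshot'] 0.0188
```

Request:
step_arm(
  increments="0.87 0.24 0 0 0 0; 0 0 3 0 0 0; 0 0 3 0 0 0; 0 0 3 0 0 0; 0 0 2 0 0 0",
)

```text
time: 13.1
tool_pos: [0.4912, -0.2774, 0.0457]
ee_rot: [-3.14, 0.002, 0.138]
wrist_force: [0.6, -0.2, 0.1]
width: 0.0942
```

Request:
step_arm(
  increments="0 0 1 0 0 0; 0 0 0.5 0 0 0; 0 0 0 0 0 0",
)

```text
time: 13.4
tool_pos: [0.4918, -0.2785, 0.0332]
ee_rot: [3.142, -0.0, 0.137]
wrist_force: [-0.6, 0.3, 0.5]
width: 0.094
```

Request:
step_arm(
  increments="0 0 0 0 0 0; 0 0 0 0 0 0; 0 0 0 0 0 0; 0 0 0 0 0 0; 0 0 0 0 0 0",
  claw=1,
)

```text
time: 13.9
tool_pos: [0.4914, -0.2786, 0.0334]
ee_rot: [3.141, -0.0, 0.137]
wrist_force: [0.9, 0.0, 0.3]
width: 0.057
```

Request:
step_arm(
  increments="0 0 0 0 0 0; 0 0 0 0 0 0; 0 0 0 0 0 0; 0 0 0 0 0 0; 0 0 0 0 0 0",
)

```text
time: 14.4
tool_pos: [0.4913, -0.2785, 0.033]
ee_rot: [-3.141, -0.0, 0.137]
wrist_force: [-0.0, -0.4, 0.2]
width: 0.0174
```

Request:
step_arm(
  increments="0 0 0 0 0 0; 0 0 0 0 0 0; 0 0 -0.5 0 0 0; 0 0 0 0 0 0",
)

```text
time: 14.8
tool_pos: [0.4909, -0.2779, 0.0379]
ee_rot: [-3.14, 0.001, 0.137]
wrist_force: [-1.2, 2.2, -2.4]
width: 0.0138
```

Request:
step_arm(
  increments="0 0 -2.0 0 0 0; 0 0 -2.5 0 0 0; 0 0 -3 0 0 0; 0 0 -3 0 0 0; 0 0 -2.0 0 0 0",
)

```text
time: 15.3
tool_pos: [0.4921, -0.2796, 0.1658]
ee_rot: [3.138, -0.003, 0.136]
wrist_force: [0.9, -0.4, -2.5]
width: 0.0141
```

```bash
python3 -c "
from h import *
show();plan([.45,.06,.165],-.1013,12)"
```

```text
15.3 [ 0.4921 -0.2796  0.1658] [ 3.1382 -0.0028  0.1362] [ 0.8565 -0.4131 -2.4605] 0.014075669205061113 [-0.6164  0.1303  1.402  -0.0006  1.605   0.8181]
0.04 -2.85 -0.00 0.000 -0.000 0.020; -0.02 -2.85 -0.00 0.000 -0.000 0.020; -0.08 -2.85 -0.00 0.000 -0.000 0.020; -0.13 -2.85 -0.00 0.000 -0.000 0.020; -0.19 -2.85 0.00 0.000 -0.000 0.020
-0.25 -2.84 0.00 0.000 -0.000 0.020; -0.30 -2.84 0.00 0.000 -0.000 0.020; -0.36 -2.83 0.00 0.000 -0.000 0.020; -0.41 -2.82 0.00 0.000 -0.000 0.020; -0.47 -2.81 0.00 0.000 -0.000 0.020
-0.52 -2.80 0.00 0.000 -0.000 0.020; -0.58 -2.79 0.01 0.000 -0.000 0.020
```

Request:
step_arm(
  increments="0 -2.85 0 0 0 0.02; 0 -2.85 0 0 0 0.02; -0.1 -2.85 0 0 0 0.02; -0.1 -2.85 0 0 0 0.02; -0.2 -2.85 0 0 0 0.02",
)

```text
time: 15.8
tool_pos: [0.4735, -0.1364, 0.1631]
ee_rot: [3.141, -0.001, 0.035]
wrist_force: [0.1, 0.7, -1.6]
width: 0.0136
```

Request:
step_arm(
  increments="-0.2 -2.85 0 0 0 0.02; -0.3 -2.85 0 0 0 0.02; -0.4 -2.83 0 0 0 0.02; -0.4 -2.82 0 0 0 0.02; -0.5 -2.81 0 0 0 0.02",
)

```text
time: 16.3
tool_pos: [0.456, 0.0054, 0.1632]
ee_rot: [3.141, -0.001, -0.065]
wrist_force: [0.7, 0.9, -1.8]
width: 0.0141
```

Request:
step_arm(
  increments="-0.5 -2.8 0 0 0 0.02; -0.6 -2.8 0 0 0 0.02; 0 0 0 0 0 0; 0 0 0 0 0 0",
)

```text
time: 16.7
tool_pos: [0.4493, 0.0613, 0.1632]
ee_rot: [3.141, -0.001, -0.102]
wrist_force: [-0.4, -0.8, -2.3]
width: 0.0134
```

Run:
```python
from h import *
show();o=get_obs();im=snapshot("wrist");b=bright(im,1.5);c=cam("wrist",o);np.save("w6.npy",np.r_[o["tool_pos"],o["ee_rot"]])
cv2.imwrite("pics/w6.png",cv2.resize(b,None,fx=1.42,fy=1.42,interpolation=cv2.INTER_CUBIC))
```

```text
16.7 [0.4493 0.0613 0.1632] [ 3.1407 -0.001  -0.1019] [-0.4045 -0.8016 -2.2872] 0.01341509250517141 [ 0.0113 -0.1186  1.6573 -0.001   1.602   1.684 ]
```

View pics/w6.png

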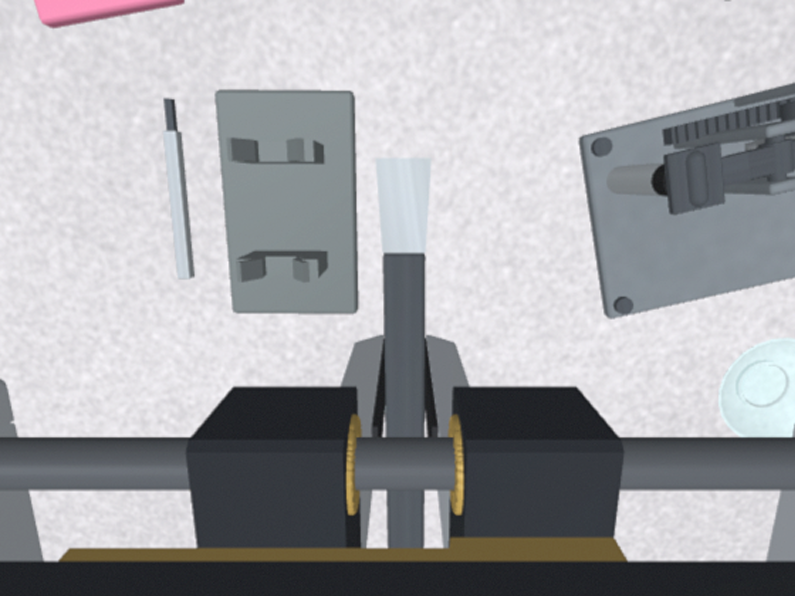

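Cradle base corners are at (217,91), (354,92), (357,312) and (233,313). The notch gaps centre on about (273,140) and (280,262). The held chisel's tip centre is at (403,158), its shank edge midpoint at (405,253).

Run:
```python
from h import *
p=np.load("w6.npy");c=cam("wrist",{"tool_pos":p[:3],"ee_rot":p[3:]})
s=lambda L:(np.array(L)+.5)/1.42-.5
Pk=np.array([(75,45,12),(75,-45,12),(-75,-45,12),(-75,45,12)])/1e3
k,r=fit([Pk],[s([(217,91),(354,92),(357,312),(233,313)])],[c],[.5,.13,-.1]);print("cradle",k,r.tolist())
inv=lambda w,q:(w[:,:2]-q[:2])@np.array([[np.cos(q[2]),-np.sin(q[2])],[np.sin(q[2]),np.cos(q[2])]])
n=unproj(s([(273,138),(279.5,262)]),.062,c);print("notch",n,inv(n,k))
a=unproj(s([(403,158)]),p[2]+.0168,c);b=unproj(s([(405,253)]),p[2]+.0168+.007,c)
print("tip",a,"shank",b,np.arctan2(*(a-b)[0,[1,0]]))
print("chisel in tool frame from TCP: tip",inv(a,[*p[:2],p[5]]),"shank",inv(b,[*p[:2],p[5]]))
```

```text
cradle [ 0.507   0.1327 -0.1108] [[-1.3888126054165184, -1.1180671961308235], [0.9577652069847886, -0.6791589322973408], [0.8195102423518108, 2.8069802330884386], [-0.5734835224002097, 1.231134282732171]]
notch [[0.548  0.1245 0.062 ]
 [0.4786 0.1321 0.062 ]] [[ 0.0416 -0.0036]
 [-0.0282 -0.0037]]
tip [[0.5246 0.0539 0.18  ]] shank [[0.4945 0.0563 0.187 ]] -0.07892123502757344
chisel in tool frame from TCP: tip [[0.0756 0.0003]] shank [[ 0.0455 -0.0004]]
```

Run:
```python
from h import *
b=cv2.imread("pics/w6.png")[80:325,200:370];cv2.imwrite("pics/w6z.png",cv2.resize(b,None,fx=2.4,fy=2.4,interpolation=cv2.INTER_CUBIC))
p=np.load("w6.npy");c=cam("wrist",{"tool_pos":p[:3],"ee_rot":p[3:]})
for k in([.507,.1327,-.1108],[.5087,.1336,-.1013]):
  P=[(sx*.035+e,y,z) for sx in(1,-1) for e in(-.006,.006) for y,z in((-.01,.05),(.01,.05),(0,.04))]
  uv=(proj(tf(k,P),c)+.5)*1.42-.5;print(((uv-[200,80])*2.4).round().tolist())
```

```text
[[217.0, 198.0], [135.0, 197.0], [187.0, 199.0], [215.0, 147.0], [132.0, 146.0], [184.0, 150.0], [229.0, 479.0], [152.0, 478.0], [200.0, 471.0], [227.0, 433.0], [149.0, 432.0], [198.0, 426.0]]
[[211.0, 191.0], [129.0, 191.0], [181.0, 193.0], [208.0, 139.0], [126.0, 139.0], [178.0, 143.0], [226.0, 472.0], [149.0, 472.0], [197.0, 465.0], [224.0, 426.0], [146.0, 426.0], [194.0, 420.0]]
```

View pics/w6z.png

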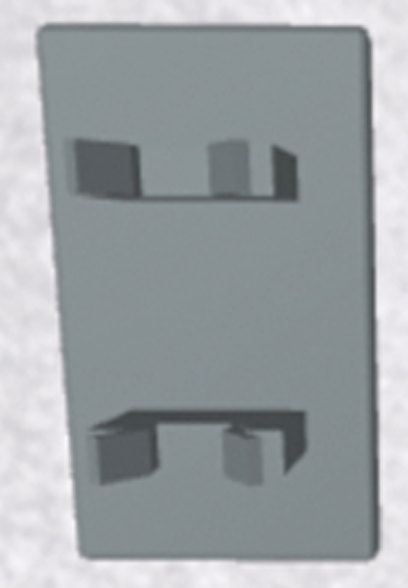

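The crop's notch edges, far 138/208 and near 157/224, put the cradle about 1.7 mm further +y than the base-corner fit: roughly (0.507, 0.1344), yaw −0.10. That agrees with the top camera's fix.

```bash
python3 -c "
from h import *
plan([.507,.1344,.163],-.1,4)"
```

```text
1.24 -1.98 0.00 0.000 -0.000 -0.001; 1.25 -1.98 0.00 0.000 -0.000 -0.001; 1.25 -1.98 0.00 0.000 -0.000 -0.001; 1.25 -1.98 0.00 0.000 -0.000 -0.001
```

Request:
step_arm(
  increments="1.25 -1.98 0 0 0 0; 1.25 -1.98 0 0 0 0; 1.25 -1.98 0 0 0 0; 1.25 -1.98 0 0 0 0; 0 0 0 0 0 0",
)

```text
time: 17.25
tool_pos: [0.5086, 0.1353, 0.1626]
ee_rot: [-3.141, -0.0, -0.103]
wrist_force: [0.2, -0.5, -1.5]
width: 0.0136
```

Request:
step_arm(
  increments="0 0 3 0 0 0; 0 0 3 0 0 0; 0 0 2.5 0 0 0; 0 0 1.5 0 0 0; 0 0 0 0 0 0",
)

```text
time: 17.75
tool_pos: [0.5047, 0.133, 0.06]
ee_rot: [3.139, 0.006, -0.105]
wrist_force: [-0.4, 0.1, -2.2]
width: 0.0136
```

Run:
```python
from h import *
show();plan([.507,.1344,.063],-.1,1,3)
o=get_obs();im=snapshot("wrist");b=bright(im,1.5)
cv2.imwrite("pics/w7.png",cv2.resize(b[90:330,160:410],None,fx=2.4,fy=2.4,interpolation=cv2.INTER_CUBIC))
```

```text
17.75 [0.5047 0.133  0.06  ] [ 3.1392  0.0062 -0.105 ] [-0.3542  0.0959 -2.1608] 0.013611366899159058 [ 0.1495  0.1058  1.6447 -0.0007  1.3977  1.8255]
0.215 -0.162 -0.297 0.002 0.006 -0.005
```

View pics/w7.png

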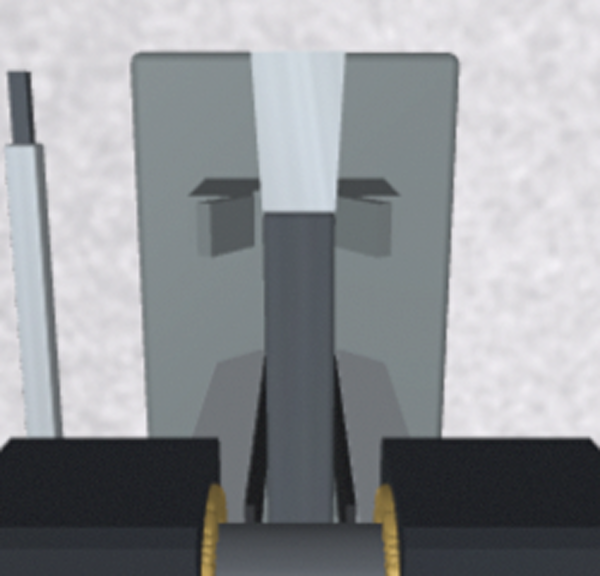

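In the crop the uprights centre on about column 294.5 and the chisel on about 299.5, so it needs about 1.1 mm more +y. I'll correct that and lower.

Request:
step_arm(
  increments="0.2 -0.12 0 0 0 -0.003; 0 0 0 0 0 0; 0 0 0.6 0 0 0; 0 0 0.5 0 0 0; 0 0 0 0 0 0",
)

```text
time: 18.3
tool_pos: [0.5083, 0.1359, 0.0511]
ee_rot: [3.141, 0.002, -0.1]
wrist_force: [0.0, -0.2, -2.5]
width: 0.0137
```

Request:
step_arm(
  increments="0 0 0.4 0 0 0; 0 0 0.3 0 0 0; 0 0 0.3 0 0 0; 0 0 0 0 0 0",
)

```text
time: 18.7
tool_pos: [0.5087, 0.136, 0.0414]
ee_rot: [3.141, 0.001, -0.1]
wrist_force: [0.0, 0.3, -1.2]
width: 0.0137
```

Request:
step_arm(
  increments="-0.1 0.16 0 0 0 0; 0 0 0 0 0 0; 0 0 0 0 0 0",
)

```text
time: 19.0
tool_pos: [0.5081, 0.1345, 0.0423]
ee_rot: [-3.141, -0.0, -0.1]
wrist_force: [-0.0, 0.1, -1.7]
width: 0.0135
```

Request:
step_arm(
  increments="0 0 0.3 0 0 0; 0 0 0.2 0 0 0; 0 0 0.2 0 0 0; 0 0 0 0 0 0; 0 0 0 0 0 0",
)

```text
time: 19.5
tool_pos: [0.5079, 0.1345, 0.0349]
ee_rot: [-3.142, 0.0, -0.1]
wrist_force: [-0.4, -0.1, -1.3]
width: 0.0136
```

Request:
step_arm(
  increments="0 0 0.2 0 0 0; 0 0 0.1 0 0 0; 0 0 0 0 0 0; 0 0 0 0 0 0",
)

```text
time: 19.9
tool_pos: [0.508, 0.1345, 0.0321]
ee_rot: [-3.142, 0.0, -0.1]
wrist_force: [-0.2, -0.5, -2.0]
width: 0.0141
```

Request:
step_arm(
  increments="0 0 0.1 0 0 0; 0 0 0 0 0 0; 0 0 0 0 0 0",
)

```text
time: 20.2
tool_pos: [0.508, 0.1345, 0.0311]
ee_rot: [-3.141, -0.0, -0.1]
wrist_force: [0.2, 0.4, -2.1]
width: 0.0136
```

Request:
step_arm(
  increments="0 0 0.1 0 0 0; 0 0 0 0 0 0; 0 0 0 0 0 0",
)

```text
time: 20.5
tool_pos: [0.508, 0.1345, 0.0301]
ee_rot: [-3.142, 0.0, -0.1]
wrist_force: [-0.3, -0.2, -1.5]
width: 0.0132
```

Request:
step_arm(
  increments="0 0 0.05 0 0 0; 0 0 0 0 0 0; 0 0 0 0 0 0",
)

```text
time: 20.8
tool_pos: [0.508, 0.1345, 0.03]
ee_rot: [-3.142, -0.0, -0.1]
wrist_force: [-1.0, 0.5, 0.5]
width: 0.0139
```

Contact: the wrist force rose from −2 to about 0 N at the expected height. I'll release, partly opening first, then rise.

Request:
step_arm(
  increments="0 0 0 0 0 0; 0 0 0 0 0 0; 0 0 0 0 0 0; 0 0 0 0 0 0; 0 0 0 0 0 0",
  claw=0,
)

```text
time: 21.3
tool_pos: [0.5081, 0.1345, 0.0296]
ee_rot: [-3.141, -0.0, -0.1]
wrist_force: [0.1, 0.1, -0.1]
width: 0.0466
```

Request:
step_arm(
  increments="0 0 0 0 0 0; 0 0 -0.5 0 0 0; 0 0 -2 0 0 0; 0 0 -3 0 0 0; 0 0 -3 0 0 0",
)

```text
time: 21.8
tool_pos: [0.5076, 0.1344, 0.1154]
ee_rot: [3.141, 0.001, -0.1]
wrist_force: [0.6, -0.3, 0.4]
width: 0.0468
```

Request:
step_arm(
  increments="-2 0 -3 0 0 0; -2 0 -2 0 0 0; -2 0 0 0 0 0; 0 0 0 0 0 0; 0 0 0 0 0 0",
)

```text
time: 22.3
tool_pos: [0.4485, 0.1405, 0.1648]
ee_rot: [-3.141, -0.001, -0.1]
wrist_force: [-0.5, 0.5, -0.6]
width: 0.047
```

Run:
```python
from h import *
show();o=get_obs();im=snapshot("wrist");b=bright(im,1.5);np.save("w8.npy",np.r_[o["tool_pos"],o["ee_rot"]])
cv2.imwrite("pics/w8.png",cv2.resize(b,None,fx=1.42,fy=1.42,interpolation=cv2.INTER_CUBIC))
```

```text
22.3 [0.4485 0.1405 0.1648] [-3.1414 -0.0011 -0.1   ] [-0.4776  0.4876 -0.6313] 0.046973211439901644 [ 0.1829 -0.0816  1.6204 -0.0001  1.6017  1.8537]
```

View pics/w8.png

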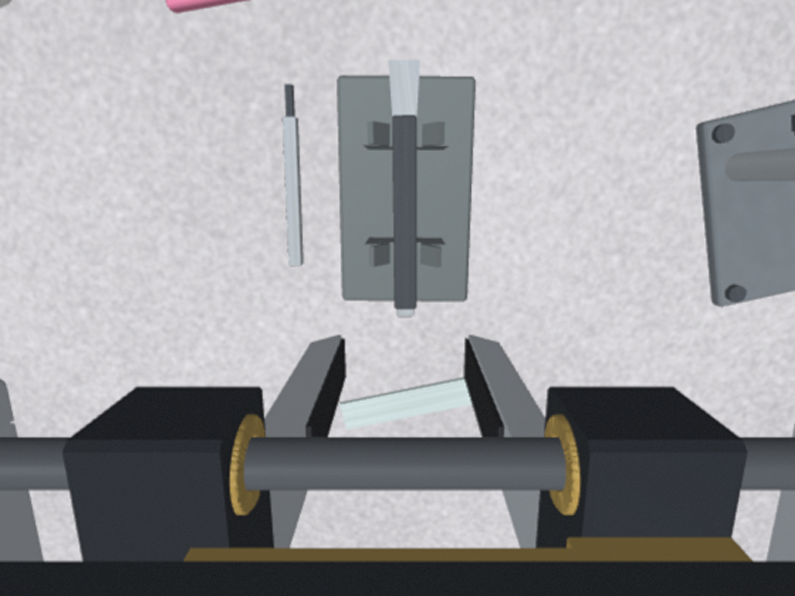

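The chisel lies in both notches, tip at (404,60) and head at (405,316), between the uprights at (378–433, 135) and (378–432, 252). I'll check the numbers, then hand in.

Run:
```python
from h import *
p=np.load("w8.npy");c=cam("wrist",{"tool_pos":p[:3],"ee_rot":p[3:]})
s=lambda L:(np.array(L)+.5)/1.42-.5
t=unproj(s([(404,60),(405,316)]),[.047],c);Pk=np.array([(75,45,12),(75,-45,12),(-75,-45,12),(-75,45,12)])/1e3
k,r=fit([Pk],[s([(338,77),(475,78),(467,300),(343,300)])],[c],[.507,.134,-.1])
m=t.mean(0);d=m[:2]-k[:2];cs,sn=np.cos(k[2]),np.sin(k[2])
print(k,np.abs(r).max(),"len",np.linalg.norm(t[0]-t[1]),"in cradle",cs*d[0]+sn*d[1],-sn*d[0]+cs*d[1],"yaw",np.arctan2(*(t[0]-t[1])[[1,0]])-k[2])
print(close_job())
```

```text
[ 0.5071  0.1335 -0.1046] 2.3774592369564402 len 0.1513408779908479 in cradle 0.0008906535869512697 0.000828493005798411 yaw 0.010315060998394035
the job is handed in; nothing more can be done
None
```

The chisel is out of the clamp and lying in both notches of the cradle, released, and I've handed the job in. No verdict was reported. It took about 22 s of the 72 s allowed.

- **Pawl and jaw:** I pressed the tab in small steps. The highest reading between steps was about 15 N, against the 22 N limit. The wrist pictures showed the rack moving back about 26–29 mm. Two pictures a second apart were then identical, so I took the jaw to be fully back before letting go.
- **Chisel:** I gripped it at its middle and lifted it with no sign of binding. I lowered it until the wrist force showed the cradle taking its weight, at the expected height, then opened the gripper and backed away.
- **Final position:** In the last picture the chisel's centre is about 1 mm from the cradle's centre along and across, turned 0.01 rad. It measured 151 mm long against the true 150.
- **Bystanders:** I didn't re-measure them. The punch and scale bar next to the cradle looked undisturbed in the last picture, and I planned the moves to keep clear of the rest.

**Disagreements:** My cradle fits differed by 1–2 mm between cameras, with corner errors up to 2.8 pixels. I settled it with close views of the notches and corrected a 1.6 mm sideways error during the lowering. The jaw's distance comes only from the pictures, so it is uncertain by a millimetre or two.

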